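# Load the sanitising tray, fold the lamp home and feel that its switch is on

### The arm

A 7-joint arm with a two-finger parallel gripper is mounted at the origin on the work surface. World frame = base frame: x ahead of the robot, y to its left, z up, the work surface at z = 0. Lengths are in m, angles in rad, forces in N, time in s.
With the tool pointing down it reaches from about 0.4 to 0.85 m from the base axis. Payload 4.5 kg.
Tool frame: the origin (TCP) lies between the finger pads; the fingertips stand 19 mm ahead of it and the grasp point (between the pads) is the TCP (r.tips_ahead is the distance from the TCP to the fingertips, in m); z points along the fingers, y is the line along which they close (so a half turn about z gives the same grasp; the last joint's range is limited). The gripper opens to 88 mm and grips with 3 to 60 N. Pads are 18 mm wide; open, the fingers measure 123 mm over their backs; the gripper's body (75 mm by 187 mm) begins 45 mm behind the grasp point.
Start: joints at [-1.223, 0.689, -0.195, 1.565, 0.157, 0.902, -0.215], TCP at [0.193, 0.595, 0.258] pointing down, gripper open.
Joint ranges: [-3.01, 3.01], [-0.46, 2.08], [-1.47, 1.51], [0.13, 2.56], [-1, 4.14], [0.04, 2.09], [-2.66, 2.66]. Speed limits (rad/s): [2.57, 2.57, 3.14, 3.14, 3.14, 3.14, 3.14].

### API

Orientations are given as a unit quaternion [x, y, z, w].
In Python, from plant import r, cams, models gives the robot as it stands. The module is installed in compiled form; this text tells all that it offers.
- The arm moves only by the tool jog_arm, never from a script. Its arguments are lists of equal length, an entry for each row: "turn": the turn, a rotation vector about the tool's x, y, z in rad, a list of three; "translation": the shift along the tool's x, y, z in m, a list of three; "grip": the closure, from 0 (fully open) to 1 (shut). In form: {"turn": [[ax, ay, az], ...], "translation": [[tx, ty, tz], ...], "grip": [grip, ...]}. A call has 1 to 20 rows; each row is the pose to reach, as a shift and turn from the pose commanded when the call began, along the tool's axes at that moment; what a row does not reach only later rows make up. A row lasts 1/8 s, in which the tool goes at most 62.5 mm and 10.7 degrees, less where a joint would pass 70% of its speed; a pose out of reach is approached as far as the arm can. A call with a gripper value outside its range is refused whole. The fingers move at their own pace and stop on an object; "force" is the grip in N (left out, the last holds). Time passes only in rows, so rows that repeat a pose let the fingers close. It gives the time, the measured TCP pose, the force, the opening and the grip force at its end, in the units of the state.
- r.get_state(): the state, without advancing time (a new reading comes with each control period).
- cams.snapshot(name): name is "scene" or "top" or "wrist"; returns the picture (384x512x3 uint8, red, green, blue); there is no depth.
- cams.camera_params(name): a dict with "fx", "fy", "cx", "cy" (pixels), "eye" and "orientation" of the camera in the world. Camera axes: x right, y up, looking along -z (the intrinsics and any distortion apply to the point x, -y, -z); pixel columns grow to the right and rows downward; lengths in m; the calibration is good to about 2 mm. A picture is of the moment at which its call begins: read the wrist's pose just before it. camera_params takes no time and is no camera call; for the wrist camera it gives the pose at the moment of the call.
- r.finish_job(): hands the job in; it is judged then, once.
Trained networks look in the newest picture that a camera, given by its name, has taken for a name from the list of things; names that differ only in an ending like _2 or _b are one class to them, and where a whole thing is asked for, a point or a joint stands for the part that bears it (a point fixed in the world has none). Each returns a list of dicts, best first, with "p" (0 to 1); they miss things now and then, are a little off and sometimes report something else, mostly with a low value. They report only what shows in the picture. A call takes as long as a camera call. They do not tell look-alikes from the thing itself.
- models.find_in(camera, name): "position" ([x, y, z] in m, in world coordinates, good to about 4 mm: the middle of the surface that is visible of it).
- models.masks_of(camera, name): "pixels" (384x512 bool, what is visible of it).
- models.place_of(camera, name): "position" ([x, y, z] in m, in world coordinates, good to about 4 mm: a listed point, or the origin of a listed thing).
The state is a dict: "clock": time; "q": joint angles; "qd": joint speeds; "joint_torque": joint torques, N m; "tool_pos": TCP position; "eef_rot": TCP orientation; "contact_force": force on the tool from outside, world axes, zero at the start; "moment": the same for the moment, N m; "opening": opening from 0.0 (shut) to 1.0 (fully open); "finger_force": force on a finger pad.
Only numpy, scipy, OpenCV 4.12 (cv2) and the standard library are available. Lean on these libraries where they do the work, as an engineer would, in place of code of your own. Each camera call takes 0.05 s, during which the arm holds its last target. There are 200 camera calls.

### The job

Get the vanity's sanitising station ready for the night: lay every loose grooming thing that is out on the vanity (denture brush, massage roller, nail brush, denture case, whichever are there) flat inside the low front acrylic tray. Then fold the jointed lamp away segment by segment: first the lamp bar right back over its carrying arm while the arm still stands out, then swing the folded pair fully home along the back of the tray. Last, feel gently with the fingertips which way the unlit rocker on the switch box lies and, if it is off, press it on, leaving the things on the upper tiers alone.

Things in the scene. Friction and masses are not known exactly. Their poses are not given: they have to be found in the camera images.
- station: Fixed stepped organiser of clear acrylic. Origin: centre of the low tray's underside, on the vanity top; x points to the raised tiers behind, y along the tray (to the left). Low front tray: 178 x 278 mm outside (x, y), walls 4 mm, rim 36 mm above the vanity top. Behind it two raised tiers (x = 132 to 212 and 211 to 261 mm, rims at 63 and 103 mm) hold bystanders. A steel lamp post, radius 10 mm, stands at x = 111, y = -90 mm.
- tray (a point): Centre of the low tray's inner floor (6 mm above the vanity top), axes as the station. The inside is 170 mm (x) by 270 mm (y), 30 mm deep.
- post_top (a point): Top of the lamp post, on the upright hinge axis of the carrying arm, 98 mm above the vanity top.
- carry_arm (a joint): Inner segment of the lamp: steel arm, 14 mm wide, 180 mm from the post's axis to the elbow's axis, at 99 to 111 mm height, swinging level about the post. 0 = fully home, lying along the station's +y (behind the tray); grows as it swings out counter-clockwise seen from above, over the tray's near side and to the right; stops at 0 and 2.7 rad. Stiff friction hinge, 0.35 N m, stays where it is left.
- lamp_bar (a joint): Outer segment: white lamp bar 26 mm wide, reaching 192 mm from the elbow's axis, 118 to 132 mm high, swinging level about the elbow just above the carrying arm. 0 = folded right back over the carrying arm (pointing from the elbow to the post); grows as it unfolds clockwise seen from above (2.4 = nearly straight); stops at 0 and 2.4 rad. Friction hinge, 0.12 N m, stays where it is left.
- elbow_knob (a point): Upright round steel knob, 18 mm thick, on the elbow axis; it belongs to the carrying arm and reaches from the lamp bar's top (132 mm) to 170 mm height. Point on its axis at 158 mm height.
- lamp_knob (a point): Upright round steel knob, 16 mm thick, on the lamp bar, 130 mm from the elbow axis, from the bar's top (132 mm) to 170 mm height. Point on its axis at 158 mm height.
- switch_box: Fixed white mains switch box, 124 x 84 x 40 mm (x, y, z), origin: centre of its underside. On top a white rocker, 66 mm (x) by 42 mm, unlit, tilting 0.12 rad either way about the box's y. Down at its +x end (next to the raised dot on the box) = ON, down at its -x end = OFF; it snaps over at about 3.5 N pressed 24 mm from its middle. Which way it lies is not reported: feel it.
- rocker_on_end (a point): Point of the box over the rocker's ON half, 24 mm from its middle, 54 mm above the vanity top, where the surface would be if level: the rocker's top is about 3 mm lower there when on, 3 mm higher when off. Fixed to the box.
- rocker_off_end (a point): The same over the OFF half: the top is about 3 mm higher there when on, 3 mm lower when off. Fixed to the box.
- denture_brush: Chrome denture brush, 150 mm long in x (-75 to 75), handle 14 x 14 mm square from x = -75 to 17, white bristle head 18 mm high at x = 42 to 75. 60 g, balance point near x = 5 mm. Origin: middle of its underside. May be absent.
- denture_brush_end_a (a point): Its handle end, 7 mm above the underside.
- denture_brush_end_b (a point): Its head end, 7 mm above the underside.
- massage_roller: Wooden massage roller, 90 g, 144 mm long in x: a ridged eight-sided middle 62 mm long, 32 mm across, and a 17 mm round handle at each end. Origin: its centre, on the axis, 16 mm above what it lies on. May be absent.
- massage_roller_end_a (a point): End of one handle, on the axis.
- massage_roller_end_b (a point): End of the other handle, on the axis.
- nail_brush: Wooden nail brush, bristles down, 70 g: block 90 x 40 mm (x, y), 30 mm high in all. Origin: centre of its underside. May be absent.
- denture_case: Closed white plastic denture case, 80 g, 78 x 58 x 36 mm (x, y, z). Origin: centre of its underside. May be absent.
- soap_dish: Bystander: white ceramic soap dish with a bar of soap, 66 x 100 mm, 24 mm high, on the middle tier. Origin: centre of its underside.
- pill_box: Bystander: lilac weekly pill box, 32 x 100 x 24 mm, on the top tier. Origin: centre of its underside.
- tumbler: Bystander: glass tumbler, 66 mm wide, 90 mm high, on the middle tier. Origin: centre of its underside.
Not all that is in view belongs to the job. Leave any pink or purple look-alike of the denture_case alone.

How it is judged:
By the outcome, as a careful person would: the job done as asked, in the order asked, and still so for the second after the job is handed in, with the robot touching nothing.
Of denture_brush, massage_roller, nail_brush, denture_case only 3 to 4 are there at a start; the rules pass over those that are not, and their reading is None.
At some moment in a run one of denture_brush, massage_roller, nail_brush, denture_case may be knocked a few centimetres aside while the robot is not near it.
Once in a run the grip may slacken for a moment while it holds something.
It also fails if it takes over 210 s, if anything falls off the work surface, if the arm or the gripper's body presses on something with over 40 N, if the wrist force passes 120 N, or if a joint passes its speed limit or range.

## Working session

There is one attempt and no reset: what is moved stays moved. The work goes in short steps, Python scripts to look and compute and a tool call to move; the robot and the scene stay as the last step left them, time stands still between calls to the robot, and variables do not carry over. Pictures are saved under pics/ and viewed, at most 16 in all, crops included, and the job is handed in when it is done.

Besides the shell and the picture viewer there is one more tool, called after "Request:" as name(argument=value, ...), one argument or row to a line, values as JSON. jog_arm: Moves the arm, as the interface text tells. Its arguments: {"type":"object","properties":{"turn":{"type":"array"},"translation":{"type":"array"},"grip":{"type":"array"},"force":{"type":"number"}},"required":["turn","translation","grip"]}

```bash
mkdir -p pics
cat > h.py <<'E'
import numpy as np, cv2
from plant import r, cams, models
from scipy.spatial.transform import Rotation as R
def snap(c,fn=None):
    im=cams.snapshot(c)
    if fn: cv2.imwrite('pics/'+fn,im[:,:,::-1])
    return im
def ray(c,u,v,z,P=None):
    P=P or cams.camera_params(c)
    d=np.array([(u-P['cx'])/P['fx'],-(v-P['cy'])/P['fy'],-1.])
    q=R.from_quat(P['orientation']).as_matrix() if np.size(P['orientation'])==4 else np.array(P['orientation'])
    d=q@d; e=np.array(P['eye']); return e+d*(z-e[2])/d[2]
def st():
    s=r.get_state(); print('t',round(s['clock'],2),'pos',np.round(s['tool_pos'],4),'rotvec/eul',np.round(R.from_quat(s['eef_rot']).as_euler('xyz'),3),'F',np.round(s['contact_force'],2),'op',round(s['opening'],3),'ff',s['finger_force']); return s
def rel(p):
    "world point -> tool-frame shift from current pose"
    s=r.get_state(); return np.round(R.from_quat(s['eef_rot']).inv().apply(np.array(p)-s['tool_pos']),4)
E
python3 - <<'E'
from h import *
s=st(); print(R.from_quat(s['eef_rot']).as_matrix().round(3))
a=snap('top','top1.png'); b=snap('scene','scene1.png')
print(cams.camera_params('top'))
for n in ['station','tray','post_top','elbow_knob','lamp_knob','switch_box','rocker_on_end','rocker_off_end','denture_brush','denture_brush_end_a','denture_brush_end_b','massage_roller','massage_roller_end_a','massage_roller_end_b','nail_brush','denture_case']:
    print(n,[(np.round(d['position'],3).tolist(),round(d['p'],2)) for d in models.place_of('top',n)[:3]])
E
```

```text
t 0.0 pos [0.1928 0.5939 0.2569] rotvec/eul [-3.14   0.     2.828] F [-0.11  0.33  0.17] op 0.998 ff 0.0
[[-0.951  0.309 -0.   ]
 [ 0.309  0.951 -0.002]
 [-0.    -0.002 -1.   ]]
{'fx': 395.42223887431544, 'fy': 395.42223887431544, 'cx': 256.12420398142694, 'cy': 199.07837047483667, 'eye': array([0.48370999, 0.10968814, 1.26490247]), 'orientation': array([ 0.03649958, -0.02800084, -0.700694  ,  0.71197728])}
station [([0.553, 0.027, -0.002], 0.78), ([0.728, -0.032, 0.046], 0.41), ([0.448, -0.271, 0.052], 0.38)]
tray [([0.554, 0.029, 0.002], 0.8)]
post_top [([0.669, -0.062, 0.099], 0.92)]
elbow_knob [([0.561, -0.204, 0.157], 0.77)]
lamp_knob [([0.656, -0.285, 0.16], 0.93), ([0.367, 0.156, 0.006], 0.2)]
switch_box [([0.42, -0.262, 0.003], 0.88), ([0.395, 0.228, -0.003], 0.71)]
rocker_on_end [([0.446, -0.272, 0.053], 0.93)]
rocker_off_end [([0.397, -0.261, 0.052], 0.82)]
denture_brush [([0.389, 0.226, 0.002], 0.61)]
denture_brush_end_a [([0.415, 0.3, 0.01], 0.7), ([0.369, 0.157, 0.004], 0.52)]
denture_brush_end_b [([0.415, 0.3, 0.01], 0.7), ([0.369, 0.157, 0.004], 0.52)]
massage_roller [([0.559, 0.298, 0.016], 0.89)]
massage_roller_end_a [([0.509, 0.242, 0.017], 0.88), ([0.603, 0.351, 0.016], 0.64), ([0.418, -0.263, 0.003], 0.21)]
massage_roller_end_b [([0.509, 0.242, 0.017], 0.88), ([0.603, 0.351, 0.016], 0.64), ([0.418, -0.263, 0.003], 0.21)]
nail_brush [([0.398, 0.344, -0.001], 0.82)]
denture_case [([0.503, 0.539, 0.0], 0.97), ([0.68, 0.507, -0.001], 0.92), ([0.564, 0.419, 0.0], 0.62)]
```

Run:
```python
import cv2
a=cv2.imread('pics/top1.png');cv2.imwrite('pics/top1b.png',cv2.resize(a,(800,600),interpolation=cv2.INTER_CUBIC))
```

```text
(no output)
```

View pics/top1b.png

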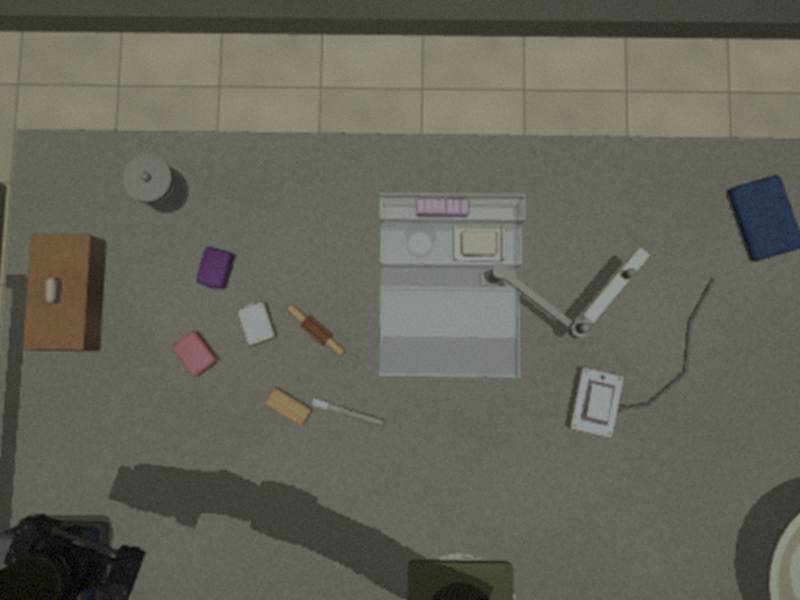

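View pics/scene1.png

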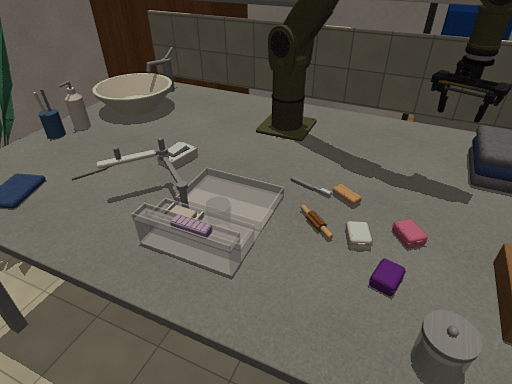

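The scene shows all four items, left of the tray: the nail brush at about (288,405) in the enlarged top view, the denture brush at (347,411), the roller at (316,330) and the white case at (256,323). The pink and purple cases are look-alikes, so I'll leave those. The lamp stands out to the right.

```bash
cat >> h.py <<'E'
def plan(p,psi=None):
    "shift (tool axes) and turn z from the current pose to world p, tool-x heading psi (tool down)"
    s=r.get_state(); M=R.from_quat(s['eef_rot']); x=M.as_matrix()[:,0]; cur=np.arctan2(x[1],x[0])
    d=0 if psi is None else (psi-cur+np.pi)%(2*np.pi)-np.pi
    print('plan',np.round(p,3),'shift',np.round(M.inv().apply(np.array(p)-s['tool_pos']),4),'turnz',round(-d,3))
def orient(c,name,near,z):
    best=min(models.masks_of(c,name),key=lambda d:np.linalg.norm(ctr(c,d['pixels'],z)[:2]-near))
    v,u=np.nonzero(best['pixels']); P=cams.camera_params(c)
    pts=np.array([ray(c,a,b,z,P)[:2] for a,b in zip(u,v)],np.float32)
    (cx,cy),(w,h),_=rr=cv2.minAreaRect(pts*1000); b=cv2.boxPoints(rr)
    e=max([b[1]-b[0],b[2]-b[1]],key=np.linalg.norm)
    a=np.arctan2(e[1],e[0])%np.pi
    print(name,'ctr',round(cx/1000,4),round(cy/1000,4),'size',round(w),round(h),'ang',round(a,3)); return cx/1000,cy/1000,a
def ctr(c,m,z):
    v,u=np.nonzero(m); return ray(c,u.mean(),v.mean(),z)
E
python3 - <<'E'
from h import *
snap('top')
orient('top','denture_case',np.array([.564,.419]),.036)
orient('top','nail_brush',np.array([.398,.344]),.03)
orient('top','denture_brush',np.array([.389,.226]),.01)
orient('top','massage_roller',np.array([.559,.298]),.016)
x,y,a=orient('top','station',np.array([.6,.03]),.04)
orient('top','switch_box',np.array([.42,-.26]),.04)
plan([.564,.419,.15],1.9);plan([.564,.419,.03],1.9)
E
```

```text
denture_case ctr 0.567 0.4107 size 85 61 ang 0.359
nail_brush ctr 0.402 0.3456 size 92 44 ang 1.023
denture_brush ctr 0.3926 0.228 size 142 16 ang 1.289
massage_roller ctr 0.5567 0.2959 size 138 27 ang 0.809
station ctr 0.6535 -0.1009 size 368 538 ang 1.584
switch_box ctr 0.4954 -0.3505 size 136 379 ang 2.238
plan [0.564 0.419 0.15 ] shift [-0.4071 -0.0524  0.1077] turnz 0.928
plan [0.564 0.419 0.03 ] shift [-0.4071 -0.0524  0.2277] turnz 0.928
```

Request:
jog_arm(
  turn=[
    [0, 0, -0.672],
    [0, 0, -0.672],
    [0, 0, -0.672],
    [0, 0, -0.672],
    [0, 0, -0.672],
    [0, 0, -0.672],
    [0, 0, -0.672],
    [0, 0, -0.672],
    [0, 0, -0.672],
    [0, 0, -0.672],
    [0, 0, -0.672],
    [0, 0, -0.672],
    [0, 0, -0.672],
    [0, 0, -0.672],
  ],
  translation=[
    [-0.4105, -0.0565, 0.13],
    [-0.4105, -0.0565, 0.13],
    [-0.4105, -0.0565, 0.13],
    [-0.4105, -0.0565, 0.13],
    [-0.4105, -0.0565, 0.13],
    [-0.4105, -0.0565, 0.13],
    [-0.4105, -0.0565, 0.13],
    [-0.4105, -0.0565, 0.13],
    [-0.4105, -0.0565, 0.13],
    [-0.4105, -0.0565, 0.13],
    [-0.4105, -0.0565, 0.13],
    [-0.4105, -0.0565, 0.13],
    [-0.4105, -0.0565, 0.13],
    [-0.4105, -0.0565, 0.13],
  ],
  grip=[0, 0, 0, 0, 0, 0, 0, 0, 0, 0, 0, 0, 0, 0],
)

```text
clock: 3.0
tool_pos: [0.5659, 0.4141, 0.1278]
eef_rot: [-0.178, 0.984, 0.0, 0.0]
contact_force: [0.6, -0.0, 0.0]
opening: 1.0
finger_force: 0.0
```

Run:
```python
from h import *
st(); snap('wrist','w1.png')
print([(np.round(d['position'],3).tolist(),round(d['p'],2)) for d in models.place_of('wrist','denture_case')])
orient('wrist','denture_case',np.array([.564,.414]),.036)
plan([.564,.414,.028],3.5)
```

```text
t 3.0 pos [0.5659 0.4141 0.1278] rotvec/eul [-3.142  0.    -2.783] F [ 0.62 -0.03  0.04] op 1.0 ff 0.0
[([0.501, 0.539, -0.0], 0.92), ([0.681, 0.507, 0.0], 0.81), ([0.568, 0.419, 0.005], 0.56)]
denture_case ctr 0.5622 0.4136 size 80 56 ang 0.356
plan [0.564 0.414 0.028] shift [0.0018 0.0007 0.0997] turnz -0.0
```

View pics/w1.png

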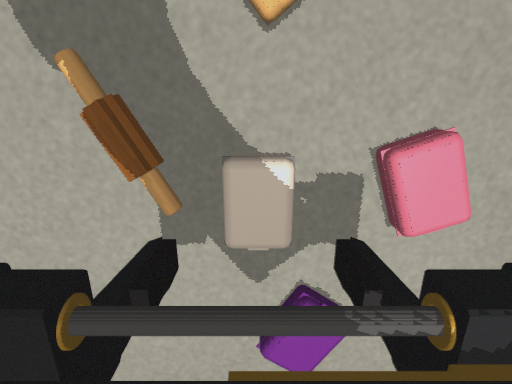

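The wrist view shows the white case centred at column 258, square between the fingers. The roller, pink case and purple case are all clear of them.

Request:
jog_arm(
  turn=[
    [0, 0, 0],
    [0, 0, 0],
    [0, 0, 0],
    [0, 0, 0],
    [0, 0, 0],
    [0, 0, 0],
    [0, 0, 0],
    [0, 0, 0],
    [0, 0, 0],
    [0, 0, 0],
    [0, 0, 0],
    [0, 0, 0],
    [0, 0, 0],
    [0, 0, 0],
  ],
  translation=[
    [0.002, 0.001, 0.05],
    [0.002, 0.001, 0.1],
    [0.002, 0.001, 0.1],
    [0.002, 0.001, 0.1],
    [0.002, 0.001, 0.1],
    [0.002, 0.001, 0.1],
    [0.002, 0.001, 0.1],
    [0.002, 0.001, 0.1],
    [0.002, 0.001, 0.1],
    [0.002, 0.001, 0.05],
    [0.002, 0.001, 0.0],
    [0.002, 0.001, 0.0],
    [0.002, 0.001, 0.0],
    [0.002, 0.001, 0.0],
  ],
  grip=[0, 0, 0, 0, 1, 1, 1, 1, 1, 1, 1, 1, 1, 1],
  force=25,
)

```text
clock: 4.9
tool_pos: [0.5627, 0.4133, 0.1256]
eef_rot: [-0.178, 0.984, -0.001, -0.002]
contact_force: [-1.1, 0.2, -1.1]
opening: 0.656
finger_force: 25.0
```

Run:
```python
from h import *
st()
plan([.586,.118,.15],1.58)
```

```text
t 4.9 pos [0.5627 0.4133 0.1256] rotvec/eul [-3.14  -0.004 -2.783] F [-1.11  0.21 -1.15] op 0.656 ff 24.99993891455233
plan [0.586 0.118 0.15 ] shift [ 0.0819 -0.2847 -0.0237] turnz 1.92
```

Request:
jog_arm(
  turn=[
    [0, 0, 1.92],
    [0, 0, 1.92],
    [0, 0, 1.92],
    [0, 0, 1.92],
    [0, 0, 1.92],
    [0, 0, 1.92],
    [0, 0, 1.92],
    [0, 0, 1.92],
    [0, 0, 1.92],
    [0, 0, 1.92],
    [0, 0, 1.92],
    [0, 0, 1.92],
    [0, 0, 1.92],
    [0, 0, 1.92],
    [0, 0, 1.92],
    [0, 0, 1.92],
    [0, 0, 1.92],
  ],
  translation=[
    [0.082, -0.285, -0.01],
    [0.082, -0.285, -0.01],
    [0.082, -0.285, -0.01],
    [0.082, -0.285, -0.01],
    [0.082, -0.285, -0.01],
    [0.082, -0.285, -0.01],
    [0.082, -0.285, -0.01],
    [0.082, -0.285, -0.01],
    [0.082, -0.285, -0.01],
    [0.082, -0.285, -0.01],
    [0.082, -0.285, -0.01],
    [0.082, -0.285, -0.01],
    [0.082, -0.285, -0.01],
    [0.082, -0.285, -0.01],
    [0.082, -0.285, 0.04],
    [0.082, -0.285, 0.04],
    [0.082, -0.285, 0.04],
  ],
  grip=[1, 1, 1, 1, 1, 1, 1, 1, 1, 1, 1, 1, 1, 1, 1, 1, 1],
)

```text
clock: 7.02
tool_pos: [0.5874, 0.1186, 0.0887]
eef_rot: [0.704, 0.71, 0.0, 0.0]
contact_force: [-0.3, 0.1, -1.6]
opening: 0.653
finger_force: 25.0
```

Run:
```python
from h import *
st();snap('wrist','w2.png');snap('scene','s2.png')
plan([.586,.118,.035],1.58)
```

```text
t 7.03 pos [0.5874 0.1186 0.0887] rotvec/eul [ 3.141 -0.     1.58 ] F [-0.32  0.08 -1.6 ] op 0.653 ff 24.999760813079774
plan [0.586 0.118 0.035] shift [-0.0008 -0.0022  0.0544] turnz -0.0
```

View pics/w2.png

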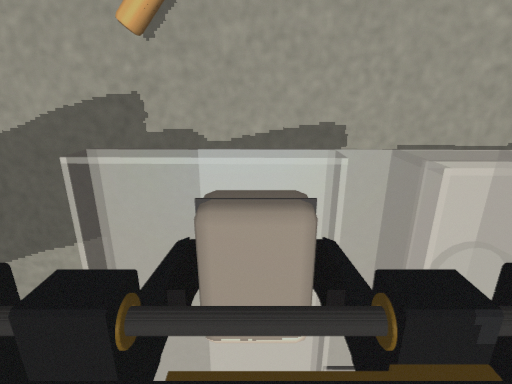

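The case hangs over the left end of the tray. The left end wall runs along row 155, the near wall's rim is at about column 65 and the back wall's at about column 343. I'll check these edges numerically.

Run:
```python
from h import *
for u,v in [(65,157),(343,157),(88,151),(340,151)]: print(u,v,ray('wrist',u,v,.036).round(4))
```

```text
65 157 [0.4694 0.1651 0.036 ]
343 157 [0.6415 0.1665 0.036 ]
88 151 [0.4842 0.1689 0.036 ]
340 151 [0.6392 0.1702 0.036 ]
```

Request:
jog_arm(
  turn=[
    [0, 0, 0],
    [0, 0, 0],
    [0, 0, 0],
    [0, 0, 0],
    [0, 0, 0],
    [0, 0, 0],
    [0, 0, 0],
    [0, 0, 0],
    [0, 0, 0],
    [0, 0, 0],
    [0, 0, 0],
    [0, 0, 0],
  ],
  translation=[
    [-0.004, -0.004, 0.03],
    [-0.004, -0.004, 0.05],
    [-0.004, -0.004, 0.054],
    [-0.004, -0.004, 0.054],
    [-0.004, -0.004, 0.054],
    [-0.004, -0.004, 0.054],
    [-0.004, -0.004, 0.054],
    [-0.004, -0.004, 0.054],
    [-0.004, -0.004, 0.03],
    [-0.004, -0.004, -0.03],
    [-0.004, -0.004, -0.06],
    [-0.004, -0.004, -0.06],
  ],
  grip=[1, 1, 1, 1, 1, 0.28, 0.28, 0.28, 0.28, 0.28, 0.28, 0.28],
)

```text
clock: 8.62
tool_pos: [0.5846, 0.1149, 0.1501]
eef_rot: [0.704, 0.71, 0.002, 0.001]
contact_force: [0.2, -0.1, 0.4]
opening: 0.716
finger_force: 0.0
```

Run:
```python
from h import *
st();snap('top')
for n in ['denture_case','nail_brush','denture_brush','massage_roller']:
    print(n,[(np.round(d['position'],3).tolist(),round(d['p'],2)) for d in models.place_of('top',n)[:3]])
plan([.400,.345,.12],1.03);plan([.400,.345,.028],1.03)
```

```text
t 8.62 pos [0.5846 0.1149 0.1501] rotvec/eul [ 3.136e+00 -1.000e-03  1.580e+00] F [ 0.24 -0.11  0.42] op 0.716 ff 0.0
denture_case [([0.679, 0.507, 0.001], 0.94), ([0.504, 0.538, -0.003], 0.88)]
nail_brush [([0.397, 0.345, -0.002], 0.84), ([0.655, -0.288, 0.161], 0.15)]
denture_brush [([0.394, 0.227, -0.0], 0.45)]
massage_roller [([0.555, 0.296, 0.014], 0.86)]
plan [0.4   0.345 0.12 ] shift [ 0.2322 -0.1798  0.0266] turnz 0.55
plan [0.4   0.345 0.028] shift [ 0.2322 -0.1795  0.1186] turnz 0.55
```

Request:
jog_arm(
  turn=[
    [0, 0, 0.55],
    [0, 0, 0.55],
    [0, 0, 0.55],
    [0, 0, 0.55],
    [0, 0, 0.55],
    [0, 0, 0.55],
    [0, 0, 0.55],
    [0, 0, 0.55],
    [0, 0, 0.55],
    [0, 0, 0.55],
    [0, 0, 0.55],
    [0, 0, 0.55],
    [0, 0, 0.55],
    [0, 0, 0.55],
    [0, 0, 0.55],
    [0, 0, 0.55],
    [0, 0, 0.55],
    [0, 0, 0.55],
    [0, 0, 0.55],
    [0, 0, 0.55],
  ],
  translation=[
    [0.232, -0.18, 0.02],
    [0.232, -0.18, 0.02],
    [0.232, -0.18, 0.02],
    [0.232, -0.18, 0.02],
    [0.232, -0.18, 0.02],
    [0.232, -0.18, 0.02],
    [0.232, -0.18, 0.02],
    [0.232, -0.18, 0.02],
    [0.232, -0.18, 0.07],
    [0.232, -0.18, 0.119],
    [0.232, -0.18, 0.119],
    [0.232, -0.18, 0.119],
    [0.232, -0.18, 0.119],
    [0.232, -0.18, 0.119],
    [0.232, -0.18, 0.119],
    [0.232, -0.18, 0.119],
    [0.232, -0.18, 0.119],
    [0.232, -0.18, 0.07],
    [0.232, -0.18, 0.02],
    [0.232, -0.18, 0.02],
  ],
  grip=[0.2, 0.2, 0.2, 0.2, 0.2, 0.2, 0.2, 0.2, 0.2, 0.2, 0.2, 0.2, 1, 1, 1, 1, 1, 1, 1, 1],
)

```text
clock: 11.38
tool_pos: [0.4024, 0.3462, 0.1307]
eef_rot: [0.87, 0.492, 0.003, -0.0]
contact_force: [0.6, 0.1, -1.1]
opening: 0.451
finger_force: 25.0
```

Run:
```python
from h import *
st();snap('wrist','w3.png')
plan([.512,.112,.12],1.58);plan([.512,.112,.035],1.58)
```

```text
t 11.38 pos [0.4024 0.3462 0.1307] rotvec/eul [ 3.139 -0.006  1.03 ] F [ 0.58  0.11 -1.08] op 0.451 ff 24.989061634987593
plan [0.512 0.112 0.12 ] shift [-0.1433  0.2152  0.0087] turnz -0.55
plan [0.512 0.112 0.035] shift [-0.1436  0.2151  0.0937] turnz -0.55
```

View pics/w3.png

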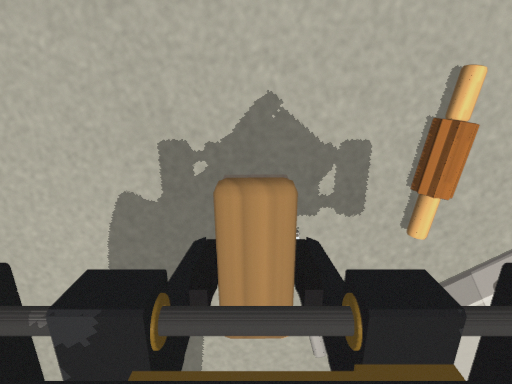

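The nail brush is held centred at column 256, pointing up the image.

Request:
jog_arm(
  turn=[
    [0, 0, -0.55],
    [0, 0, -0.55],
    [0, 0, -0.55],
    [0, 0, -0.55],
    [0, 0, -0.55],
    [0, 0, -0.55],
    [0, 0, -0.55],
    [0, 0, -0.55],
    [0, 0, -0.55],
    [0, 0, -0.55],
    [0, 0, -0.55],
    [0, 0, -0.55],
    [0, 0, -0.55],
    [0, 0, -0.55],
    [0, 0, -0.55],
    [0, 0, -0.55],
    [0, 0, -0.55],
    [0, 0, -0.55],
    [0, 0, -0.55],
    [0, 0, -0.55],
  ],
  translation=[
    [-0.143, 0.216, 0.0],
    [-0.143, 0.216, 0.0],
    [-0.143, 0.216, 0.0],
    [-0.143, 0.216, 0.0],
    [-0.143, 0.216, 0.0],
    [-0.143, 0.216, 0.0],
    [-0.143, 0.216, 0.0],
    [-0.143, 0.216, 0.0],
    [-0.143, 0.216, 0.05],
    [-0.143, 0.216, 0.08],
    [-0.143, 0.216, 0.094],
    [-0.143, 0.216, 0.094],
    [-0.143, 0.216, 0.094],
    [-0.143, 0.216, 0.094],
    [-0.143, 0.216, 0.094],
    [-0.143, 0.216, 0.094],
    [-0.143, 0.216, 0.07],
    [-0.143, 0.216, 0.03],
    [-0.143, 0.216, -0.02],
    [-0.143, 0.216, -0.02],
  ],
  grip=[1, 1, 1, 1, 1, 1, 1, 1, 1, 1, 1, 1, 1, 0.5, 0.5, 0.5, 0.5, 0.5, 0.5, 0.5],
)

```text
clock: 13.92
tool_pos: [0.5145, 0.1115, 0.151]
eef_rot: [0.704, 0.71, 0.003, 0.002]
contact_force: [0.3, 0.4, -0.3]
opening: 0.501
finger_force: 0.0
```

Run:
```python
from h import *
st();snap('top');snap('wrist')
print([(np.round(d['position'],3).tolist(),round(d['p'],2)) for d in models.place_of('wrist','nail_brush')[:3]])
for n in ['denture_brush','massage_roller','denture_brush_end_a','massage_roller_end_a']:
    print(n,[(np.round(d['position'],3).tolist(),round(d['p'],2)) for d in models.place_of('top',n)[:3]])
x,y,a=orient('top','massage_roller',np.array([.556,.296]),.016)
plan([.557,.296,.12],.83);plan([.557,.296,.026],.83)
```

```text
t 13.93 pos [0.5145 0.1115 0.151 ] rotvec/eul [ 3.135e+00 -2.000e-03  1.579e+00] F [ 0.35  0.36 -0.3 ] op 0.501 ff 0.0
[([0.513, 0.111, 0.005], 0.86)]
denture_brush [([0.391, 0.228, 0.001], 0.75), ([0.56, -0.205, 0.16], 0.35)]
massage_roller [([0.613, 0.321, 0.017], 0.56), ([0.56, -0.204, 0.157], 0.31), ([0.58, 0.118, 0.004], 0.22)]
denture_brush_end_a [([0.369, 0.158, 0.004], 0.71), ([0.415, 0.299, 0.011], 0.55)]
massage_roller_end_a [([0.665, 0.369, 0.013], 0.89), ([0.558, 0.269, 0.015], 0.84), ([0.552, 0.026, -0.0], 0.69)]
massage_roller ctr 0.6141 0.3195 size 134 31 ang 0.749
plan [0.557 0.296 0.12 ] shift [0.1845 0.047  0.0265] turnz 0.75
plan [0.557 0.296 0.026] shift [0.1846 0.0472 0.1205] turnz 0.75
```

The roller was knocked aside to (0.613, 0.320), so I'll grasp it there.

Request:
jog_arm(
  turn=[
    [0, 0, 0.83],
    [0, 0, 0.83],
    [0, 0, 0.83],
    [0, 0, 0.83],
    [0, 0, 0.83],
    [0, 0, 0.83],
    [0, 0, 0.83],
    [0, 0, 0.83],
    [0, 0, 0.83],
    [0, 0, 0.83],
    [0, 0, 0.83],
    [0, 0, 0.83],
    [0, 0, 0.83],
    [0, 0, 0.83],
    [0, 0, 0.83],
    [0, 0, 0.83],
    [0, 0, 0.83],
    [0, 0, 0.83],
    [0, 0, 0.83],
    [0, 0, 0.83],
  ],
  translation=[
    [0.208, 0.103, 0.02],
    [0.208, 0.103, 0.02],
    [0.208, 0.103, 0.02],
    [0.208, 0.103, 0.02],
    [0.208, 0.103, 0.02],
    [0.208, 0.103, 0.02],
    [0.208, 0.103, 0.02],
    [0.208, 0.103, 0.02],
    [0.208, 0.103, 0.07],
    [0.208, 0.103, 0.12],
    [0.208, 0.103, 0.12],
    [0.208, 0.103, 0.12],
    [0.208, 0.103, 0.12],
    [0.208, 0.103, 0.12],
    [0.208, 0.103, 0.12],
    [0.208, 0.103, 0.12],
    [0.208, 0.103, 0.12],
    [0.208, 0.103, 0.07],
    [0.208, 0.103, 0.02],
    [0.208, 0.103, 0.02],
  ],
  grip=[0.1, 0.1, 0.1, 0.1, 0.1, 0.1, 0.1, 0.1, 0.1, 0.1, 0.1, 0.1, 1, 1, 1, 1, 1, 1, 1, 1],
)

```text
clock: 16.82
tool_pos: [0.6164, 0.3209, 0.1322]
eef_rot: [0.931, 0.366, 0.004, -0.0]
contact_force: [-0.6, 0.4, -1.2]
opening: 0.342
finger_force: 25.0
```

Run:
```python
from h import *
st();snap('wrist','w4.png')
print('ends',[(np.round(d['position'],3).tolist(),round(d['p'],2)) for d in models.place_of('wrist','massage_roller_end_a')[:3]])
plan([.579,-.002,.12],1.58);plan([.579,-.002,.033],1.58)
```

```text
t 16.82 pos [0.6164 0.3209 0.1322] rotvec/eul [ 3.139 -0.008  0.75 ] F [-0.61  0.44 -1.16] op 0.342 ff 24.972593039274216
ends [([0.565, 0.266, 0.121], 0.58), ([0.666, 0.368, 0.121], 0.56)]
plan [ 0.579 -0.002  0.12 ] shift [-0.2445  0.2126  0.0075] turnz -0.83
plan [ 0.579 -0.002  0.033] shift [-0.2445  0.2126  0.0945] turnz -0.83
```

View pics/w4.png

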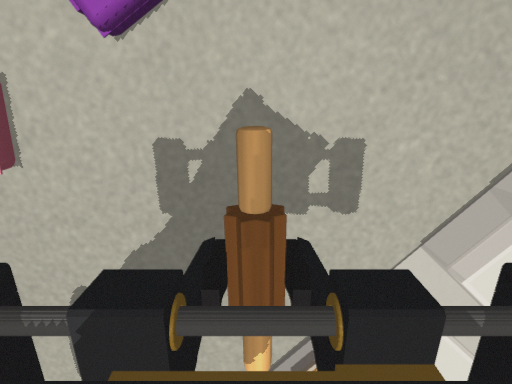

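Request:
jog_arm(
  turn=[
    [0, 0, -0.83],
    [0, 0, -0.83],
    [0, 0, -0.83],
    [0, 0, -0.83],
    [0, 0, -0.83],
    [0, 0, -0.83],
    [0, 0, -0.83],
    [0, 0, -0.83],
    [0, 0, -0.83],
    [0, 0, -0.83],
    [0, 0, -0.83],
    [0, 0, -0.83],
    [0, 0, -0.83],
    [0, 0, -0.83],
    [0, 0, -0.83],
    [0, 0, -0.83],
    [0, 0, -0.83],
    [0, 0, -0.83],
    [0, 0, -0.83],
    [0, 0, -0.83],
  ],
  translation=[
    [-0.246, 0.214, 0.0],
    [-0.246, 0.214, 0.0],
    [-0.246, 0.214, 0.0],
    [-0.246, 0.214, 0.0],
    [-0.246, 0.214, 0.0],
    [-0.246, 0.214, 0.0],
    [-0.246, 0.214, 0.0],
    [-0.246, 0.214, 0.0],
    [-0.246, 0.214, 0.0],
    [-0.246, 0.214, 0.05],
    [-0.246, 0.214, 0.08],
    [-0.246, 0.214, 0.096],
    [-0.246, 0.214, 0.096],
    [-0.246, 0.214, 0.096],
    [-0.246, 0.214, 0.096],
    [-0.246, 0.214, 0.096],
    [-0.246, 0.214, 0.096],
    [-0.246, 0.214, 0.07],
    [-0.246, 0.214, 0.03],
    [-0.246, 0.214, -0.02],
  ],
  grip=[1, 1, 1, 1, 1, 1, 1, 1, 1, 1, 1, 1, 1, 1, 0.55, 0.55, 0.55, 0.55, 0.55, 0.55],
)

```text
clock: 19.42
tool_pos: [0.5786, -0.0042, 0.1483]
eef_rot: [0.704, 0.71, -0.001, -0.001]
contact_force: [1.5, 0.5, -0.3]
opening: 0.45
finger_force: 0.0
```

Run:
```python
from h import *
st();snap('top');snap('wrist','w5.png')
print('roller',[(np.round(d['position'],3).tolist(),round(d['p'],2)) for d in models.place_of('wrist','massage_roller')[:3]])
for n in ['denture_brush','denture_brush_end_a']:
    print(n,[(np.round(d['position'],3).tolist(),round(d['p'],2)) for d in models.place_of('top',n)[:3]])
orient('top','denture_brush',np.array([.391,.228]),.01)
plan([.392,.228,.12],1.27);plan([.392,.228,.025],1.27)
```

```text
t 19.43 pos [ 0.5786 -0.0042  0.1483] rotvec/eul [-3.14 -0.    1.58] F [ 1.51  0.47 -0.26] op 0.45 ff 0.0
roller [([0.582, -0.002, 0.023], 0.83), ([0.554, 0.028, 0.002], 0.63)]
denture_brush [([0.511, 0.11, 0.004], 0.72), ([0.397, -0.261, 0.054], 0.66), ([0.388, 0.228, 0.001], 0.57)]
denture_brush_end_a [([0.365, 0.158, 0.006], 0.49), ([0.416, 0.302, 0.009], 0.46)]Traceback (most recent call last):
  File "<stdin>", line 6, in <module>
  File "h.py", line 24, in orient
    best=min(models.masks_of(c,name),key=lambda d:np.linalg.norm(ctr(c,d['pixels'],z)[:2]-near))
ValueError: min() iterable argument is empty
```

Request:
jog_arm(
  turn=[
    [0, 0, 0.32],
    [0, 0, 0.32],
    [0, 0, 0.32],
    [0, 0, 0.32],
    [0, 0, 0.32],
    [0, 0, 0.32],
    [0, 0, 0.32],
    [0, 0, 0.32],
    [0, 0, 0.32],
    [0, 0, 0.32],
    [0, 0, 0.32],
    [0, 0, 0.32],
    [0, 0, 0.32],
    [0, 0, 0.32],
    [0, 0, 0.32],
    [0, 0, 0.32],
    [0, 0, 0.32],
    [0, 0, 0.32],
    [0, 0, 0.32],
    [0, 0, 0.32],
  ],
  translation=[
    [0.238, -0.1845, 0.02],
    [0.238, -0.1845, 0.02],
    [0.238, -0.1845, 0.02],
    [0.238, -0.1845, 0.02],
    [0.238, -0.1845, 0.02],
    [0.238, -0.1845, 0.02],
    [0.238, -0.1845, 0.02],
    [0.238, -0.1845, 0.02],
    [0.238, -0.1845, 0.07],
    [0.238, -0.1845, 0.12],
    [0.238, -0.1845, 0.125],
    [0.238, -0.1845, 0.125],
    [0.238, -0.1845, 0.125],
    [0.238, -0.1845, 0.125],
    [0.238, -0.1845, 0.125],
    [0.238, -0.1845, 0.125],
    [0.238, -0.1845, 0.125],
    [0.238, -0.1845, 0.08],
    [0.238, -0.1845, 0.03],
    [0.238, -0.1845, 0.02],
  ],
  grip=[0.4, 0.4, 0.4, 0.4, 0.4, 0.4, 0.4, 0.4, 0.4, 0.4, 0.4, 0.4, 1, 1, 1, 1, 1, 1, 1, 1],
)

```text
clock: 22.22
tool_pos: [0.3936, 0.2324, 0.1299]
eef_rot: [0.808, 0.589, 0.002, 0.001]
contact_force: [0.1, -0.1, -2.0]
opening: 0.155
finger_force: 25.0
```

Run:
```python
from h import *
st();snap('wrist','w6.png')
plan([.504,-.028,.12],1.58);plan([.504,-.028,.031],1.58)
```

```text
t 22.23 pos [0.3936 0.2324 0.1299] rotvec/eul [ 3.138e+00 -2.000e-03  1.260e+00] F [ 0.11 -0.12 -1.96] op 0.155 ff 24.994341731071472
plan [ 0.504 -0.028  0.12 ] shift [-0.2146  0.185   0.0097] turnz -0.319
plan [ 0.504 -0.028  0.031] shift [-0.2148  0.1847  0.0987] turnz -0.319
```

View pics/w6.png

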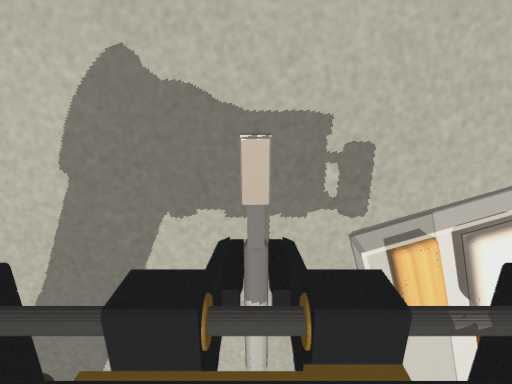

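Request:
jog_arm(
  turn=[
    [0, 0, -0.32],
    [0, 0, -0.32],
    [0, 0, -0.32],
    [0, 0, -0.32],
    [0, 0, -0.32],
    [0, 0, -0.32],
    [0, 0, -0.32],
    [0, 0, -0.32],
    [0, 0, -0.32],
    [0, 0, -0.32],
    [0, 0, -0.32],
    [0, 0, -0.32],
    [0, 0, -0.32],
    [0, 0, -0.32],
    [0, 0, -0.32],
    [0, 0, -0.32],
    [0, 0, -0.32],
    [0, 0, -0.32],
    [0, 0, -0.32],
    [0, 0, -0.32],
  ],
  translation=[
    [-0.206, 0.1863, 0.0],
    [-0.206, 0.1863, 0.0],
    [-0.206, 0.1863, 0.0],
    [-0.206, 0.1863, 0.0],
    [-0.206, 0.1863, 0.0],
    [-0.206, 0.1863, 0.0],
    [-0.206, 0.1863, 0.0],
    [-0.206, 0.1863, 0.0],
    [-0.206, 0.1863, 0.05],
    [-0.206, 0.1863, 0.08],
    [-0.206, 0.1863, 0.098],
    [-0.206, 0.1863, 0.098],
    [-0.206, 0.1863, 0.098],
    [-0.206, 0.1863, 0.098],
    [-0.206, 0.1863, 0.098],
    [-0.206, 0.1863, 0.098],
    [-0.206, 0.1863, 0.07],
    [-0.206, 0.1863, 0.03],
    [-0.206, 0.1863, -0.02],
    [-0.206, 0.1863, -0.06],
  ],
  grip=[1, 1, 1, 1, 1, 1, 1, 1, 1, 1, 1, 1, 1, 0.75, 0.75, 0.75, 0.75, 0.75, 0.75, 0.75],
)

```text
clock: 24.78
tool_pos: [0.5069, -0.021, 0.1896]
eef_rot: [0.704, 0.71, 0.0, 0.0]
contact_force: [0.4, 0.5, 0.3]
opening: 0.25
finger_force: 0.0
```

Run:
```python
from h import *
st();im=snap('top');snap('wrist')
cv2.imwrite('pics/top2.png',cv2.resize(im[100:290,220:470,::-1],(750,570),interpolation=cv2.INTER_CUBIC))
print('brush',[(np.round(d['position'],3).tolist(),round(d['p'],2)) for d in models.place_of('wrist','denture_brush')[:3]])
for n in ['post_top','elbow_knob','lamp_knob']:
    print(n,[(np.round(d['position'],4).tolist(),round(d['p'],2)) for d in models.place_of('top',n)[:2]])
```

```text
t 24.77 pos [ 0.5069 -0.021   0.1896] rotvec/eul [ 3.141 -0.     1.58 ] F [0.44 0.46 0.33] op 0.25 ff 0.0
brush [([0.509, -0.028, 0.006], 0.75)]
post_top [([0.6695, -0.062, 0.1001], 0.64), ([0.7258, 0.0921, 0.0479], 0.32)]
elbow_knob [([0.5611, -0.2042, 0.1584], 0.7)]
lamp_knob [([0.6549, -0.286, 0.1586], 0.92)]
```

View pics/top2.png

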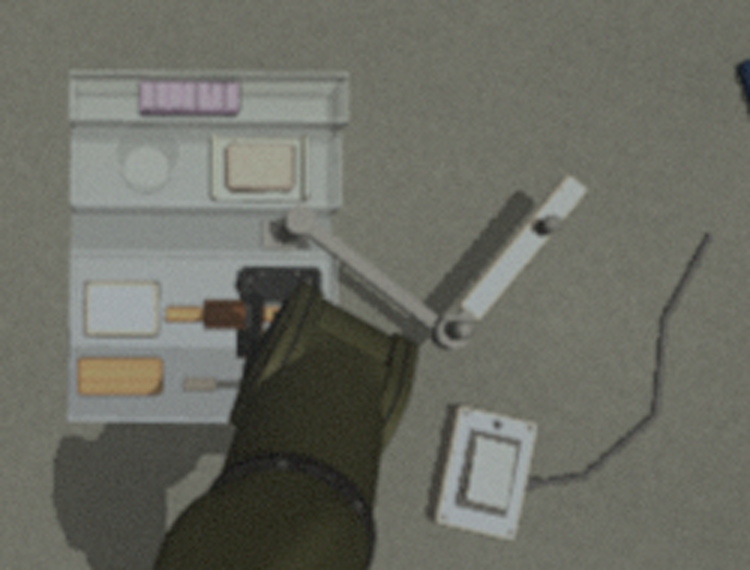

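All four items lie in the tray. The lamp arm still stands out to the right, with the elbow knob at about (457,328) in this crop and the lamp knob at (545,225). Next I'll fold the lamp bar.

Request:
jog_arm(
  turn=[
    [0, 0, 0],
    [0, 0, 2.29],
    [0, 0, 2.29],
    [0, 0, 2.29],
    [0, 0, 2.29],
    [0, 0, 2.29],
    [0, 0, 2.29],
    [0, 0, 2.29],
    [0, 0, 2.29],
    [0, 0, 2.29],
    [0, 0, 2.29],
    [0, 0, 2.29],
    [0, 0, 2.29],
    [0, 0, 2.29],
    [0, 0, 2.29],
    [0, 0, 2.29],
    [0, 0, 2.29],
    [0, 0, 2.29],
    [0, 0, 2.29],
  ],
  translation=[
    [0, 0, -0.06],
    [-0.267, 0.148, -0.06],
    [-0.267, 0.148, -0.06],
    [-0.267, 0.148, -0.06],
    [-0.267, 0.148, -0.06],
    [-0.267, 0.148, -0.06],
    [-0.267, 0.148, -0.06],
    [-0.267, 0.148, -0.06],
    [-0.267, 0.148, -0.06],
    [-0.267, 0.148, -0.06],
    [-0.267, 0.148, -0.06],
    [-0.267, 0.148, -0.06],
    [-0.267, 0.148, -0.06],
    [-0.267, 0.148, -0.06],
    [-0.267, 0.148, -0.06],
    [-0.267, 0.148, -0.06],
    [-0.267, 0.148, -0.06],
    [-0.267, 0.148, -0.06],
    [-0.267, 0.148, -0.06],
  ],
  grip=[0.5, 0.5, 0.5, 0.5, 0.5, 0.5, 0.5, 0.5, 0.5, 0.5, 0.5, 0.5, 0.5, 0.5, 0.5, 0.5, 0.5, 0.5, 0.5],
)

```text
clock: 27.45
tool_pos: [0.6573, -0.2866, 0.2478]
eef_rot: [0.938, -0.348, 0.0, -0.0]
contact_force: [0.3, -0.4, -0.2]
opening: 0.499
finger_force: 0.0
```

Run:
```python
from h import *
s=st();print(s['q'].round(2));snap('wrist','w7.png');snap('top')
for c in ['wrist','top']:
  for n in ['elbow_knob','lamp_knob','post_top']:
    print(c,n,[(np.round(d['position'],4).tolist(),round(d['p'],2)) for d in models.place_of(c,n)[:2]])
```

```text
t 27.45 pos [ 0.6573 -0.2866  0.2478] rotvec/eul [-3.141 -0.    -0.71 ] F [ 0.28 -0.42 -0.18] op 0.499 ff 0.0
[-0.05  1.05  1.07  1.29 -0.91  1.3  -1.28]
wrist elbow_knob [([0.5552, -0.2056, 0.1539], 0.79)]
wrist lamp_knob [([0.6562, -0.2859, 0.1564], 0.94)]
wrist post_top []
top elbow_knob []
top lamp_knob []
top post_top [([0.6701, -0.0591, 0.1], 0.74)]
```

View pics/w7.png

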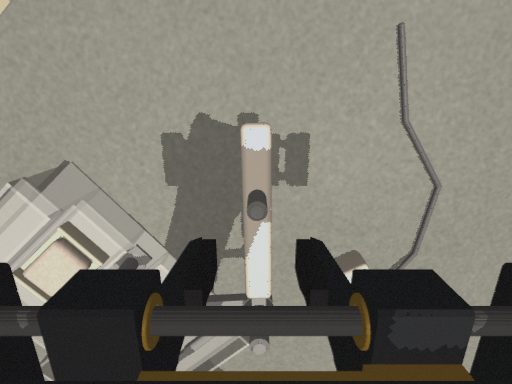

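The bar lies along column 257 and the lamp knob at (257,205) is centred between the fingers. I'll cage the knob and drive it round its arc.

Request:
jog_arm(
  turn=[
    [0, 0, 0],
    [0, 0, 0],
    [0, 0, 0],
    [0, 0, 0],
    [0, 0, 0],
    [0, 0, 0],
    [0, 0, -0.08],
    [0, 0, -0.16],
    [0, 0, -0.24],
    [0, 0, -0.32],
    [0, 0, -0.4],
    [0, 0, -0.48],
    [0, 0, -0.56],
    [0, 0, -0.64],
    [0, 0, -0.72],
    [0, 0, -0.8],
    [0, 0, -0.88],
    [0, 0, -0.96],
    [0, 0, -1.04],
    [0, 0, -1.04],
  ],
  translation=[
    [0, 0, 0.05],
    [0, 0, 0.088],
    [0, 0, 0.088],
    [0, 0, 0.088],
    [0, 0, 0.088],
    [0, 0, 0.088],
    [-0.0004, -0.0104, 0.088],
    [-0.0017, -0.0207, 0.088],
    [-0.0037, -0.0309, 0.088],
    [-0.0066, -0.0409, 0.088],
    [-0.0103, -0.0506, 0.088],
    [-0.0147, -0.06, 0.088],
    [-0.0199, -0.0691, 0.088],
    [-0.0257, -0.0776, 0.088],
    [-0.0323, -0.0857, 0.088],
    [-0.0394, -0.0933, 0.088],
    [-0.0471, -0.1002, 0.088],
    [-0.0554, -0.1065, 0.088],
    [-0.0642, -0.1121, 0.088],
    [-0.0642, -0.1121, 0.088],
  ],
  grip=[0.5, 0.5, 0.5, 0.75, 0.75, 0.75, 0.75, 0.75, 0.75, 0.75, 0.75, 0.75, 0.75, 0.75, 0.75, 0.75, 0.75, 0.75, 0.75, 0.75],
  force=10,
)

```text
clock: 30.35
tool_pos: [0.682, -0.1591, 0.1604]
eef_rot: [0.986, 0.164, 0.001, -0.0]
contact_force: [0.3, 0.9, -0.1]
opening: 0.252
finger_force: 0.0
```

Run:
```python
from h import *
s=st();print(s['q'].round(2));snap('wrist','w8.png');snap('top')
for c in ['wrist','top']:
  for n in ['elbow_knob','lamp_knob','post_top']:
    print(c,n,[(np.round(d['position'],4).tolist(),round(d['p'],2)) for d in models.place_of(c,n)[:2]])
```

```text
t 30.35 pos [ 0.682  -0.1591  0.1604] rotvec/eul [-3.141e+00 -1.000e-03  3.300e-01] F [ 0.33  0.85 -0.13] op 0.252 ff 0.0
[-0.17  1.03  0.76  1.42 -0.77  1.   -0.47]
wrist elbow_knob [([0.5037, 0.0459, 0.0161], 0.6)]
wrist lamp_knob [([0.6802, -0.1594, 0.156], 0.94), ([0.5523, 0.0257, -0.0048], 0.61)]
wrist post_top [([0.6679, -0.0639, 0.0998], 0.91), ([0.5786, 0.0679, 0.0245], 0.7)]
top elbow_knob []
top lamp_knob [([0.7881, 0.0446, 0.0839], 0.74)]
top post_top [([0.6693, -0.0654, 0.1002], 0.57)]
```

Request:
jog_arm(
  turn=[
    [0, 0, -0.08],
    [0, 0, -0.16],
    [0, 0, -0.24],
    [0, 0, -0.32],
    [0, 0, -0.4],
    [0, 0, -0.48],
    [0, 0, -0.53],
    [0, 0, -0.57],
    [0, 0, -0.6],
    [0, 0, -0.62],
    [0, 0, -0.64],
    [0, 0, -0.64],
    [0, 0, -0.64],
  ],
  translation=[
    [-0.0004, -0.0104, 0],
    [-0.0017, -0.0207, 0],
    [-0.0037, -0.0309, 0],
    [-0.0066, -0.0409, 0],
    [-0.0103, -0.0506, 0],
    [-0.0147, -0.06, 0],
    [-0.0178, -0.0657, 0],
    [-0.0205, -0.0702, 0],
    [-0.0227, -0.0734, 0],
    [-0.0242, -0.0755, 0],
    [-0.0257, -0.0776, 0],
    [-0.0257, -0.0776, 0],
    [-0.0257, -0.0776, 0],
  ],
  grip=[0.75, 0.75, 0.75, 0.75, 0.75, 0.75, 0.75, 0.75, 0.75, 0.75, 0.75, 0.75, 0.75],
)

```text
clock: 32.38
tool_pos: [0.6338, -0.0968, 0.16]
eef_rot: [0.885, 0.466, 0.001, 0.003]
contact_force: [4.7, -4.4, -3.1]
opening: 0.248
finger_force: 3.0
```

Run:
```python
from h import *
s=st();print(s['q'].round(2));snap('wrist','w8.png');snap('scene','s8.png')
for c in ['wrist','scene']:
  for n in ['elbow_knob','lamp_knob','post_top']:
    print(c,n,[(np.round(d['position'],4).tolist(),round(d['p'],2)) for d in models.place_of(c,n)[:2]])
```

```text
t 32.38 pos [ 0.6338 -0.0968  0.16  ] rotvec/eul [3.136e+00 1.000e-03 9.690e-01] F [ 4.74 -4.44 -3.07] op 0.248 ff 3.032999614952132
[-0.22  0.91  0.59  1.63 -0.65  0.8   0.05]
wrist elbow_knob [([0.5111, 0.1107, 0.0044], 0.5)]
wrist lamp_knob [([0.6348, -0.0968, 0.1577], 0.58)]
wrist post_top [([0.6652, -0.0626, 0.1013], 0.78)]
scene elbow_knob []
scene lamp_knob [([0.6375, -0.0979, 0.1562], 0.67), ([0.5095, 0.0431, 0.0102], 0.27)]
scene post_top [([0.6707, -0.0613, 0.0932], 0.71)]
```

View pics/s8.png

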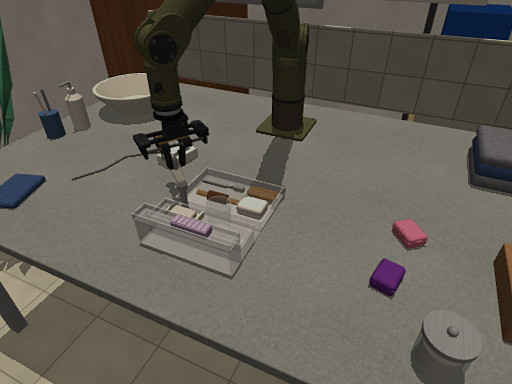

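The bar is folded against its stop, with about 6 N on the fingers. I'll back off and move above the elbow knob.

Request:
jog_arm(
  turn=[
    [0, 0, 0],
    [0, 0, 0],
    [0, 0, 0],
    [0, 0, 0],
    [0, 0, 0],
    [0, 0, 0.062],
    [0, 0, 0.062],
    [0, 0, 0.062],
    [0, 0, 0.062],
    [0, 0, 0.062],
    [0, 0, 0.062],
  ],
  translation=[
    [0, 0.004, 0],
    [0, 0.005, 0],
    [0, 0.005, -0.04],
    [0, 0.005, -0.09],
    [0, 0.005, -0.09],
    [-0.13, 0.001, -0.09],
    [-0.13, 0.001, -0.09],
    [-0.13, 0.001, -0.09],
    [-0.13, 0.001, -0.09],
    [-0.13, 0.001, -0.09],
    [-0.13, 0.001, -0.09],
  ],
  grip=[0.75, 0.7, 0.7, 0.5, 0.5, 0.5, 0.5, 0.5, 0.5, 0.5, 0.5],
)

```text
clock: 34.15
tool_pos: [0.5605, -0.2008, 0.2492]
eef_rot: [0.898, 0.44, 0.0, -0.0]
contact_force: [0.2, -0.5, -0.1]
opening: 0.5
finger_force: 0.0
```

Run:
```python
from h import *
s=st();snap('wrist','w9.png')
for n in ['elbow_knob','lamp_knob','post_top']:
    print(n,[(np.round(d['position'],4).tolist(),round(d['p'],2)) for d in models.place_of('wrist',n)[:2]])
```

```text
t 34.15 pos [ 0.5605 -0.2008  0.2492] rotvec/eul [-3.141e+00 -1.000e-03  9.110e-01] F [ 0.18 -0.47 -0.12] op 0.5 ff 0.0
elbow_knob [([0.5505, -0.2026, 0.1554], 0.94), ([0.583, -0.0787, 0.0234], 0.53)]
lamp_knob [([0.636, -0.0999, 0.1593], 0.91)]
post_top [([0.5806, -0.0038, 0.0231], 0.32)]
```

View pics/w9.png

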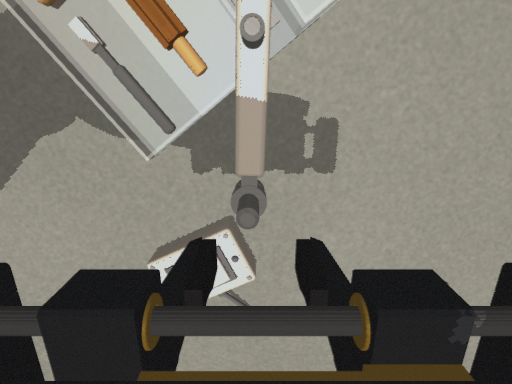

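The bar lies folded exactly over the arm. The elbow knob at (248,217) is slightly left of centre. I'll cage it and swing the first half.

Request:
jog_arm(
  turn=[
    [0, 0, 0.04],
    [0, 0, 0.04],
    [0, 0, 0.04],
    [0, 0, 0.04],
    [0, 0, 0.04],
    [0, 0, 0.04],
    [0, 0, 0.12],
    [0, 0, 0.2],
    [0, 0, 0.28],
    [0, 0, 0.36],
    [0, 0, 0.44],
    [0, 0, 0.52],
    [0, 0, 0.6],
    [0, 0, 0.68],
    [0, 0, 0.76],
    [0, 0, 0.84],
    [0, 0, 0.92],
    [0, 0, 1.0],
    [0, 0, 1.08],
    [0, 0, 1.08],
  ],
  translation=[
    [-0.0038, -0.0062, 0.04],
    [-0.0038, -0.0062, 0.09],
    [-0.0038, -0.0062, 0.09],
    [-0.0038, -0.0062, 0.09],
    [-0.0038, -0.0062, 0.09],
    [-0.0038, -0.0062, 0.09],
    [-0.0027, -0.0205, 0.09],
    [-0.0004, -0.0348, 0.09],
    [0.003, -0.0487, 0.09],
    [0.0075, -0.0624, 0.09],
    [0.0131, -0.0757, 0.09],
    [0.0198, -0.0884, 0.09],
    [0.0274, -0.1006, 0.09],
    [0.036, -0.1122, 0.09],
    [0.0455, -0.123, 0.09],
    [0.0559, -0.133, 0.09],
    [0.067, -0.1422, 0.09],
    [0.0787, -0.1505, 0.09],
    [0.0912, -0.1578, 0.09],
    [0.0912, -0.1578, 0.09],
  ],
  grip=[0.5, 0.5, 0.5, 0.7, 0.7, 0.7, 0.7, 0.7, 0.7, 0.7, 0.7, 0.7, 0.7, 0.7, 0.7, 0.7, 0.7, 0.7, 0.7, 0.7],
)

```text
clock: 36.85
tool_pos: [0.4918, -0.0326, 0.1601]
eef_rot: [0.996, -0.085, 0.0, -0.0]
contact_force: [-0.3, 0.4, -0.0]
opening: 0.302
finger_force: 0.0
```

Run:
```python
from h import *
s=st();print(s['q'].round(2));snap('wrist');
for n in ['elbow_knob','lamp_knob','post_top']:
    print(n,[(np.round(d['position'],4).tolist(),round(d['p'],2)) for d in models.place_of('wrist',n)[:2]])
```

```text
t 36.85 pos [ 0.4918 -0.0326  0.1601] rotvec/eul [-3.141e+00 -1.000e-03 -1.690e-01] F [-0.27  0.39 -0.01] op 0.302 ff 0.0
[-0.44  0.82  0.73  2.08 -0.97  0.63 -0.77]
elbow_knob [([0.4869, -0.0384, 0.1537], 0.71)]
lamp_knob []
post_top []
```

Request:
jog_arm(
  turn=[
    [0, 0, 0],
    [0, 0, 0],
    [0, 0, 0],
    [0, 0, -2.97],
    [0, 0, -2.97],
    [0, 0, -2.97],
    [0, 0, -2.97],
    [0, 0, -2.97],
    [0, 0, -2.97],
    [0, 0, -2.97],
    [0, 0, -2.97],
    [0, 0, -2.97],
    [0, 0, -2.97],
    [0, 0, -2.97],
    [0, 0, -2.97],
    [0, 0, -2.97],
    [0, 0, -2.97],
    [0, 0, -2.97],
    [0, 0, -2.97],
    [0, 0, -2.97],
  ],
  translation=[
    [0, -0.001, 0],
    [0, 0, -0.04],
    [0, 0, -0.09],
    [0, 0, -0.09],
    [0, 0, -0.09],
    [0, 0, -0.09],
    [0, 0, -0.09],
    [0, 0, -0.09],
    [0, 0, -0.09],
    [0, 0, -0.09],
    [0, 0, -0.09],
    [0, 0, -0.09],
    [0, 0, -0.09],
    [0, 0, -0.09],
    [0, 0, -0.09],
    [0, 0, -0.09],
    [0, 0, -0.09],
    [0, 0, -0.09],
    [0, 0, -0.09],
    [0, 0, -0.09],
  ],
  grip=[0.65, 0.6, 0.5, 0.5, 0.5, 0.5, 0.5, 0.5, 0.5, 0.5, 0.5, 0.5, 0.5, 0.5, 0.5, 0.5, 0.5, 0.5, 0.5, 0.5],
)

```text
clock: 39.55
tool_pos: [0.4912, -0.034, 0.2497]
eef_rot: [0.172, 0.985, 0.0, -0.0]
contact_force: [-0.8, 0.3, 0.0]
opening: 0.501
finger_force: 0.0
```

Run:
```python
from h import *
s=st();print(s['q'].round(2));snap('wrist','w10.png');snap('top')
for c in ['wrist','top']:
  for n in ['elbow_knob','lamp_knob','post_top']:
    print(c,n,[(np.round(d['position'],4).tolist(),round(d['p'],2)) for d in models.place_of(c,n)[:2]])
print(rel([.669,-.062,.158]))
```

```text
t 39.55 pos [ 0.4912 -0.034   0.2497] rotvec/eul [ 3.141 -0.     2.795] F [-0.77  0.3   0.04] op 0.501 ff 0.0
[-0.03  0.53  0.01  1.97 -0.01  0.64  1.21]
wrist elbow_knob [([0.4846, -0.0362, 0.1549], 0.81)]
wrist lamp_knob [([0.6184, -0.0541, 0.1563], 0.6)]
wrist post_top [([0.6653, -0.0632, 0.0992], 0.9)]
top elbow_knob [([0.5807, 0.1146, 0.0076], 0.58)]
top lamp_knob [([0.6135, -0.0525, 0.157], 0.63), ([0.7897, 0.0458, 0.0846], 0.36)]
top post_top []
[-0.1769  0.033   0.0917]
```

View pics/w10.png

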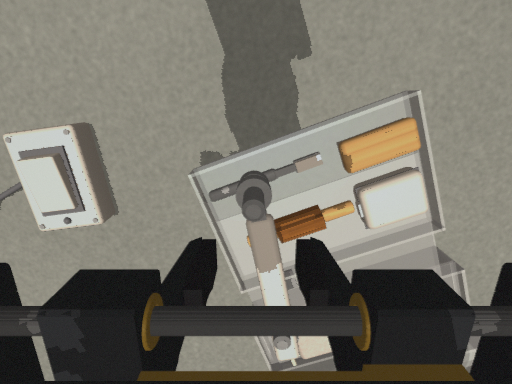

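The elbow knob is at (253,205), centred between the fingers, and the items lie undisturbed beneath the bar. I'll continue the swing.

Request:
jog_arm(
  turn=[
    [0, 0, 0],
    [0, 0, 0],
    [0, 0, 0],
    [0, 0, 0],
    [0, 0, 0],
    [0, 0, 0],
    [0, 0, 0.07],
    [0, 0, 0.14],
    [0, 0, 0.21],
    [0, 0, 0.28],
    [0, 0, 0.34],
    [0, 0, 0.41],
    [0, 0, 0.48],
    [0, 0, 0.55],
    [0, 0, 0.62],
    [0, 0, 0.69],
    [0, 0, 0.76],
    [0, 0, 0.83],
    [0, 0, 0.89],
    [0, 0, 0.96],
  ],
  translation=[
    [0, 0, 0.04],
    [0.001, 0.001, 0.088],
    [0.001, 0.001, 0.088],
    [0.001, 0.001, 0.088],
    [0.001, 0.001, 0.088],
    [0.001, 0.001, 0.088],
    [0.0021, 0.015, 0.088],
    [0.003, 0.0294, 0.088],
    [0.0027, 0.0438, 0.088],
    [0.0012, 0.0581, 0.088],
    [-0.0013, 0.0723, 0.088],
    [-0.005, 0.0862, 0.088],
    [-0.0099, 0.0998, 0.088],
    [-0.0157, 0.1129, 0.088],
    [-0.0226, 0.1255, 0.088],
    [-0.0305, 0.1376, 0.088],
    [-0.0393, 0.149, 0.088],
    [-0.049, 0.1596, 0.088],
    [-0.0596, 0.1694, 0.088],
    [-0.0708, 0.1783, 0.088],
  ],
  grip=[0.5, 0.5, 0.5, 0.7, 0.7, 0.7, 0.7, 0.7, 0.7, 0.7, 0.7, 0.7, 0.7, 0.7, 0.7, 0.7, 0.7, 0.7, 0.7, 0.7],
)

```text
clock: 42.45
tool_pos: [0.6173, 0.111, 0.1623]
eef_rot: [0.607, 0.794, -0.0, -0.001]
contact_force: [-2.9, -1.2, 1.0]
opening: 0.301
finger_force: 1.1
```

Run:
```python
from h import *
s=st();print(s['q'].round(2));snap('wrist');snap('scene')
for c,n in [('wrist','elbow_knob'),('wrist','lamp_knob'),('wrist','tumbler'),('scene','tumbler')]:
    print(c,n,[(np.round(d['position'],4).tolist(),round(d['p'],2)) for d in models.place_of(c,n)[:2]])
print(rel([.669,-.062,.158]))
```

```text
t 42.45 pos [0.6173 0.111  0.1623] rotvec/eul [-3.140e+00 -1.000e-03  1.836e+00] F [-2.88 -1.25  1.04] op 0.301 ff 1.1314866074826568
[-0.43  0.84  0.34  1.66 -0.39  0.71  0.36]
wrist elbow_knob [([0.6115, 0.1098, 0.1529], 0.97), ([0.7249, 0.088, 0.0443], 0.29)]
wrist lamp_knob [([0.5511, 0.0222, -0.0013], 0.74)]
wrist tumbler [([0.7252, 0.0891, 0.0442], 0.63)]
scene tumbler [([0.7246, 0.091, 0.046], 0.72), ([0.6551, -0.0122, 0.159], 0.41)]
[-0.1797  0.0038  0.004 ]
```

Request:
jog_arm(
  turn=[
    [0, 0, 0.06],
    [0, 0, 0.13],
    [0, 0, 0.19],
    [0, 0, 0.24],
    [0, 0, 0.26],
    [0, 0, 0.27],
    [0, 0, 0.27],
    [0, 0, 0.27],
    [0, 0, 0.27],
  ],
  translation=[
    [0, 0.0146, -0.003],
    [-0.0015, 0.0289, -0.003],
    [-0.0033, 0.0396, -0.003],
    [-0.0053, 0.0483, -0.003],
    [-0.0072, 0.0553, -0.003],
    [-0.0088, 0.0604, -0.003],
    [-0.01, 0.0638, -0.003],
    [-0.01, 0.0638, -0.003],
    [-0.01, 0.0638, -0.003],
  ],
  grip=[0.7, 0.7, 0.7, 0.7, 0.7, 0.7, 0.7, 0.7, 0.7],
)

```text
clock: 43.88
tool_pos: [0.6736, 0.1178, 0.1639]
eef_rot: [0.708, 0.706, -0.007, -0.008]
contact_force: [-19.9, 1.0, 13.3]
opening: 0.352
finger_force: 9.9
```

Run:
```python
from h import *
s=st();snap('wrist')
for c,n in [('wrist','elbow_knob'),('wrist','lamp_knob')]:
    print(c,n,[(np.round(d['position'],4).tolist(),round(d['p'],2)) for d in models.place_of(c,n)[:2]])
```

```text
t 43.88 pos [0.6736 0.1178 0.1639] rotvec/eul [-3.121e+00 -1.000e-03  1.568e+00] F [-19.94   0.98  13.34] op 0.352 ff 9.866755530238152
wrist elbow_knob [([0.6646, 0.1172, 0.1544], 0.95)]
wrist lamp_knob []
```

The arm is firmly at its home stop, with 20 N on the fingers. I'll back off and rise.

Request:
jog_arm(
  turn=[
    [0, 0, 0],
    [0, 0, 0],
    [0, 0, 0],
    [0, 0, 0],
    [0, 0, 0],
    [0, 0, 0],
    [0, 0, 0],
  ],
  translation=[
    [0, -0.006, 0],
    [0, -0.01, 0],
    [0, -0.01, -0.001],
    [0, -0.01, -0.04],
    [0, -0.01, -0.09],
    [0, -0.05, -0.12],
    [0, -0.05, -0.12],
  ],
  grip=[0.7, 0.65, 0.6, 0.6, 0.6, 0.6, 0.6],
)

```text
clock: 44.9
tool_pos: [0.6325, 0.1177, 0.2878]
eef_rot: [0.708, 0.706, 0.002, 0.001]
contact_force: [0.6, 0.9, 0.3]
opening: 0.402
finger_force: 0.0
```

Run:
```python
from h import *
s=st();snap('wrist','w11.png');snap('top')
for n in ['elbow_knob','lamp_knob','post_top']:
    print(n,[(np.round(d['position'],4).tolist(),round(d['p'],2)) for d in models.place_of('wrist',n)[:2]])
for n in ['switch_box','rocker_on_end','rocker_off_end']:
    print(n,[(np.round(d['position'],4).tolist(),round(d['p'],2)) for d in models.place_of('top',n)[:1]])
plan([.397,-.263,.10],1.3)
plan([.446,-.272,.10],1.3)
```

```text
t 44.9 pos [0.6325 0.1177 0.2878] rotvec/eul [ 3.137e+00 -1.000e-03  1.568e+00] F [0.65 0.92 0.34] op 0.402 ff 0.0
elbow_knob [([0.6641, 0.1172, 0.1529], 0.72)]
lamp_knob [([0.6676, -0.008, 0.1579], 0.7)]
post_top [([0.5063, 0.0453, 0.0176], 0.67), ([0.6622, -0.0647, 0.1001], 0.55)]
switch_box [([0.4184, -0.2643, 0.0013], 0.91)]
rocker_on_end [([0.4451, -0.2689, 0.0526], 0.81)]
rocker_off_end [([0.3957, -0.2624, 0.0505], 0.88)]
plan [ 0.397 -0.263  0.1  ] shift [-0.3813 -0.2342  0.1841] turnz 0.268
plan [ 0.446 -0.272  0.1  ] shift [-0.3902 -0.1851  0.1841] turnz 0.268
```

View pics/w11.png

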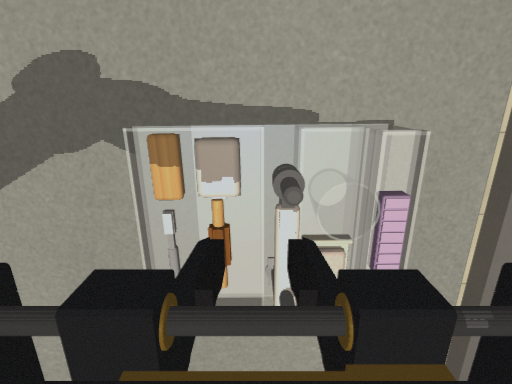

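The lamp is fully home. The folded bar lies parallel to the tray behind it, around column 290, and all four items are in the tray. Next is the switch, with the fingers closed over the ON half.

Request:
jog_arm(
  turn=[
    [0, 0, 1.74],
    [0, 0, 1.74],
    [0, 0, 1.74],
    [0, 0, 1.74],
    [0, 0, 1.74],
    [0, 0, 1.74],
    [0, 0, 1.74],
    [0, 0, 1.74],
    [0, 0, 1.74],
    [0, 0, 1.74],
    [0, 0, 1.74],
    [0, 0, 1.74],
    [0, 0, 1.74],
    [0, 0, 1.74],
    [0, 0, 1.74],
    [0, 0, 1.74],
    [0, 0, 1.74],
  ],
  translation=[
    [-0.389, -0.186, 0.0],
    [-0.389, -0.186, 0.0],
    [-0.389, -0.186, 0.0],
    [-0.389, -0.186, 0.0],
    [-0.389, -0.186, 0.0],
    [-0.389, -0.186, 0.0],
    [-0.389, -0.186, 0.0],
    [-0.389, -0.186, 0.0],
    [-0.389, -0.186, 0.0],
    [-0.389, -0.186, 0.0],
    [-0.389, -0.186, 0.05],
    [-0.389, -0.186, 0.1],
    [-0.389, -0.186, 0.15],
    [-0.389, -0.186, 0.17],
    [-0.389, -0.186, 0.17],
    [-0.389, -0.186, 0.17],
    [-0.389, -0.186, 0.17],
  ],
  grip=[1, 1, 1, 1, 1, 1, 1, 1, 1, 1, 1, 1, 1, 1, 1, 1, 1],
)

```text
clock: 47.42
tool_pos: [0.4458, -0.2711, 0.1157]
eef_rot: [0.996, -0.086, 0.001, 0.001]
contact_force: [-0.7, 0.5, -0.4]
opening: 0.008
finger_force: 0.0
```

Run:
```python
from h import *
s=st();snap('wrist','w12.png')
for n in ['rocker_on_end','rocker_off_end','switch_box']:
    print(n,[(np.round(d['position'],4).tolist(),round(d['p'],2)) for d in models.place_of('wrist',n)[:2]])
```

```text
t 47.42 pos [ 0.4458 -0.2711  0.1157] rotvec/eul [ 3.141e+00 -2.000e-03 -1.720e-01] F [-0.69  0.54 -0.41] op 0.008 ff 0.0
rocker_on_end [([0.4414, -0.2678, 0.0554], 0.78)]
rocker_off_end [([0.3998, -0.2568, 0.055], 0.92)]
switch_box [([0.4208, -0.2639, -0.001], 0.79)]
```

View pics/w12.png

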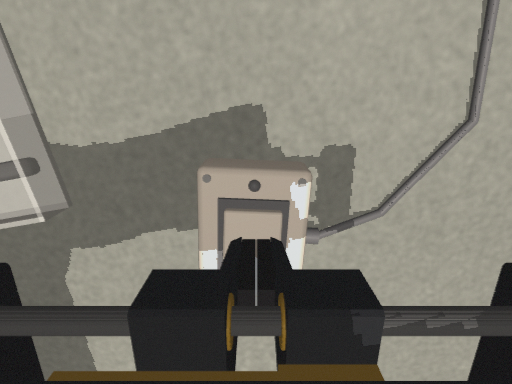

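The rocker sits centred below the closed fingers, around column 253, with the ON dot at (254,185).

Request:
jog_arm(
  turn=[
    [0, 0, 0],
    [0, 0, 0],
    [0, 0, 0],
    [0, 0, 0],
    [0, 0, 0],
    [0, 0, 0],
    [0, 0, 0],
    [0, 0, 0],
  ],
  translation=[
    [-0.001, 0, 0.02],
    [-0.001, 0, 0.034],
    [-0.001, 0, 0.036],
    [-0.001, 0, 0.037],
    [-0.001, 0, 0.038],
    [-0.001, 0, 0.039],
    [-0.001, 0, 0.04],
    [-0.001, 0, 0.04],
  ],
  grip=[1, 1, 1, 1, 1, 1, 1, 1],
)

```text
clock: 48.62
tool_pos: [0.4442, -0.2703, 0.0747]
eef_rot: [0.996, -0.086, -0.0, -0.0]
contact_force: [0.1, 1.0, -0.1]
opening: 0.008
finger_force: 0.0
```

```bash
python3 -c "
from h import *
st()"
```

```text
t 48.62 pos [ 0.4442 -0.2703  0.0747] rotvec/eul [-3.141  0.    -0.172] F [ 0.12  1.04 -0.13] op 0.008 ff 0.0
```

Request:
jog_arm(
  turn=[
    [0, 0, 0],
    [0, 0, 0],
    [0, 0, 0],
  ],
  translation=[
    [0, 0, 0.001],
    [0, 0, 0.0015],
    [0, 0, 0.0015],
  ],
  grip=[1, 1, 1],
)

```text
clock: 49.0
tool_pos: [0.4441, -0.2704, 0.0731]
eef_rot: [0.996, -0.086, -0.0, -0.0]
contact_force: [-0.2, -0.1, -0.8]
opening: 0.002
finger_force: 0.0
```

Request:
jog_arm(
  turn=[
    [0, 0, 0],
    [0, 0, 0],
    [0, 0, 0],
  ],
  translation=[
    [0, 0, 0.001],
    [0, 0, 0.0015],
    [0, 0, 0.0015],
  ],
  grip=[1, 1, 1],
)

```text
clock: 49.38
tool_pos: [0.4441, -0.2704, 0.0717]
eef_rot: [0.996, -0.086, 0.0, -0.0]
contact_force: [0.5, 0.2, -0.1]
opening: 0.0
finger_force: 0.2
```

Request:
jog_arm(
  turn=[
    [0, 0, 0],
    [0, 0, 0],
    [0, 0, 0],
  ],
  translation=[
    [0, 0, 0.001],
    [0, 0, 0.0015],
    [0, 0, 0.0015],
  ],
  grip=[1, 1, 1],
)

```text
clock: 49.75
tool_pos: [0.4442, -0.2704, 0.0712]
eef_rot: [0.996, -0.086, 0.001, -0.0]
contact_force: [-1.8, 0.5, 10.8]
opening: 0.001
finger_force: 5.6
```

Request:
jog_arm(
  turn=[
    [0, 0, 0],
    [0, 0, 0],
    [0, 0, 0],
  ],
  translation=[
    [0, 0, 0.001],
    [0, 0, 0.0015],
    [0, 0, 0.0015],
  ],
  grip=[1, 1, 1],
)

```text
clock: 50.12
tool_pos: [0.4442, -0.2705, 0.0709]
eef_rot: [0.996, -0.086, 0.001, -0.0]
contact_force: [-2.0, 3.0, 24.1]
opening: 0.001
finger_force: 11.5
```

The rocker gave no contact until 52 mm, then met a solid stop without snapping. Its ON end is down, so it is already on. I'll retreat and do a final check.

Request:
jog_arm(
  turn=[
    [0, 0, 0],
    [0, 0, 0],
    [0, 0, 0],
    [0, 0, 0],
    [0, 0, 0],
    [0, 0, 0],
    [0, 0, 0],
  ],
  translation=[
    [0, 0, -0.03],
    [0, 0, -0.08],
    [0, 0, -0.14],
    [-0.08, 0.08, -0.18],
    [-0.08, 0.08, -0.18],
    [-0.08, 0.08, -0.18],
    [-0.08, 0.08, -0.18],
  ],
  grip=[1, 1, 1, 1, 1, 1, 1],
)

```text
clock: 51.0
tool_pos: [0.3521, -0.3349, 0.2484]
eef_rot: [0.996, -0.086, 0.0, -0.001]
contact_force: [0.2, 0.0, 0.5]
opening: 0.007
finger_force: 0.0
```

Run:
```python
from h import *
st();im=snap('top')
cv2.imwrite('pics/top3.png',cv2.resize(im[100:290,220:470,::-1],(750,570),interpolation=cv2.INTER_CUBIC))
for n in ['elbow_knob','lamp_knob','post_top','denture_brush','massage_roller','nail_brush','denture_case']:
    print(n,[(np.round(d['position'],4).tolist(),round(d['p'],2)) for d in models.place_of('top',n)[:3]])
```

```text
t 51.0 pos [ 0.3521 -0.3349  0.2484] rotvec/eul [-3.14  -0.    -0.172] F [0.16 0.03 0.53] op 0.007 ff 0.0
elbow_knob [([0.6692, 0.1176, 0.1574], 0.73), ([0.504, -0.1033, 0.0093], 0.62)]
lamp_knob [([0.6652, -0.0087, 0.1608], 0.76)]
post_top [([0.6678, -0.0612, 0.1011], 0.97), ([0.5798, -0.006, 0.0241], 0.29)]
denture_brush [([0.5086, -0.0286, 0.0044], 0.75)]
massage_roller [([0.579, -0.0054, 0.0226], 0.76)]
nail_brush [([0.508, 0.1119, 0.008], 0.72), ([0.6675, 0.1178, 0.1583], 0.38)]
denture_case [([0.4997, 0.5395, 0.0025], 0.8), ([0.5836, 0.1163, 0.0072], 0.75), ([0.6768, 0.5072, 0.0005], 0.55)]
```

View pics/top3.png

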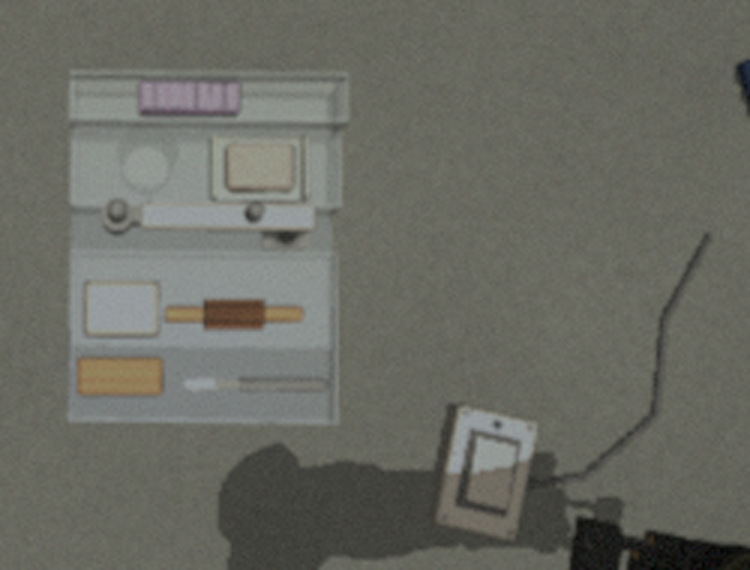

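All four items lie flat in the tray, the lamp is folded home along row 215 and the tier items haven't moved. Handing in.

```bash
python3 -c "
from plant import r
print(r.finish_job())"
```

```text
the job is handed in; nothing more can be done
None
```

The job is handed in: all four items lie flat in the tray, the lamp bar was folded over its arm and the pair swung home, and the rocker felt already on. Confirming the rocker pushed its ON end to about 24 N, firmer than the gentle touch you asked for.

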